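Open the ratchet stop of the wagon rest

ROBOT

A 6-joint arm with a two-finger parallel gripper is mounted at the origin on the work surface; the furniture and walls round the work are solid. World frame = base frame: x ahead of the robot, y to its left, z up, the work surface at z = 0. Lengths are in m, angles in rad, forces in N, time in s.
With the tool pointing down it reaches from about 0.25 to 0.725 m from the base axis. Payload 4 kg.
Tool frame: the origin (TCP) lies on the centre line of the jaws, within the pads' length; the fingertips stand 17 mm ahead of it and the grasp point (between the pads) lies 2 mm behind it; z points along the fingers, y is the line along which they close (so a half turn about z gives the same grasp; the last joint's range is limited). The gripper opens to 85 mm and grips with 20 to 120 N. Pads are 22 mm wide; open, the fingers measure 114 mm over their backs; the gripper's body (76 mm by 85 mm) begins 54 mm behind the grasp point. The pads swing forward as they close: fully open they stand 13 mm farther back than shut.
Start: joints at [-1.337, 0.241, 0.005, 1.335, 0, 1.571], TCP at [0.116, -0.486, 0.248] pointing down, gripper open.
Joint ranges: [-2.72, 2.72], [-1.05, 1.87], [-1.09, 1.28], [-1.99, 2.15], [-1.42, 1.44], [-3.14, 3.14]. Speed limits (rad/s): [2.79, 2.79, 3.14, 3.14, 3.14, 3.14].

INTERFACE

Orientations are given as a unit quaternion [x, y, z, w].
In Python, from workcell import get_obs, imaging, order gives the robot as it stands.
- The arm moves only by the tool apply_moves, never from a script. Its argument "targets" is a list that holds one entry, the list of rows, each a list of 5 numbers: the shift along the world's x, y, z in units of 40 mm (1.0 is 40 mm), then the turn about the world's z in degrees, then the gripper command: -1 is shut, 1 is fully open, values between are in proportion. In form: [[[dx, dy, dz, turn, fingers], ...]]. A call has 1 to 8 rows; each row shifts and turns the commanded pose from where the row before left it; what a row does not reach is not made up. A row lasts 1/12 s, in which the tool goes at most 41.7 mm and 7.16 degrees, less where a joint would pass 70% of its speed; a pose out of reach is approached as far as the arm can. A call is refused whole if a number of a shift passes 1 or a number of a turn 7.16, either way. A call with a gripper value outside its range is refused whole. The fingers move at their own pace and stop on an object; the grip force is fixed at half the most. Time passes only in rows, so rows that do not move let the fingers close. It gives the time, the measured TCP pose, the force, the opening and the grip force at its end, in the units of the state.
- get_obs(): the state, without advancing time (a new reading comes with each control period).
- imaging.camera(name): name is "scene" or "top" or "wrist"; returns (picture, depth): 384x512x3 uint8, blue, green, red; 384x512 float32, m along the optical axis (not along the pixel's ray), 0 where there is no reading.
- imaging.get_calibration(name): a dict with "camera_matrix" (3x3 intrinsics, pixels), "eye" and "rotation" of the camera in the world; the wrist camera has in their place "hand_eye" (4x4, takes a point from camera to tool coordinates, whose origin is the TCP and whose axes are the flange's). Camera axes: x right, y down, z forward; pixel columns grow to the right and rows downward; lengths in m; the calibration is good to about 2 mm. The wrist camera is an equidistant fisheye: a pixel r from the principal point sees the ray r / f radians off the axis. A picture is of the moment at which its call begins: read the wrist's pose just before it. get_calibration takes no time and is no camera call.
- order.job_done(): hands the job in; it is judged then, once.
The state is a dict: "clock": time; "joint_pos": joint angles; "joint_vel": joint speeds; "tau": joint torques, N m; "eef_pos": TCP position; "tool_rot": TCP orientation; "ft_force": force on the tool from outside, world axes, zero at the start; "ft_torque": the same for the moment, N m; "grip_width": finger opening in m; "grasp_force": force on a finger pad.
Only numpy, scipy, OpenCV 4.12 (cv2) and the standard library are available. Lean on these libraries where they do the work, as an engineer would, in place of code of your own. Each camera call takes 0.05 s, during which the arm holds its last target. There are 200 camera calls.

TASK

Free the log wagon in its rest: with a fingertip press the release plate on the sliding stop down, keep it pressed, and push the stop away from the wagon along its toothed bar until it is fully home against the end block, then let go and move clear. Nothing is to be gripped or lifted; leave the wagon standing on its track and the things around the rest where they are.

Things in the scene. Friction and masses are not known exactly. Their poses are not given: they have to be found in the camera images.
- wagon_rest: Plywood board 360 x 150 mm fixed on the table, with a track, a fixed buffer at one end and a steel bar with saw teeth beside the track. Origin: board's centre, 12 mm under its top face, at world height 0 (the ground here is 0 to 7 mm lower). x runs along the bar away from the wagon, the way the stop opens; z up. Track's middle at y -35 mm, rails' top z 16 mm; bar's middle at y +35 mm, teeth up to z 37 mm.
- end_block (a point): Middle of the face of the aluminium end block of the bar, on the side that the stop runs up to; world height 26 mm. The block is 24 mm long, 32 mm wide, its top at height 42 mm.
- ratchet_stop (a joint): Travel (m) of the grey stop along +x of wagon_rest: 0 nearest the wagon, 0.100 home on the end block; starts at 0 to 0.035. Carriage 80 x 30 mm on the bar, with a 10 mm thick arm across the track, top at height 55 mm. Teeth lock it towards +x (up to 8 mm play) unless the release is pressed; then it slides with 3 to 5 N and stays where left.
- stop_arm (a point): Front of the stop's arm, towards the wagon, over the track's middle, at world height 34 mm. Travels with the stop.
- release (a joint): Angle (rad) of the sprung dark steel release rocker on the stop: 0 = up, locked (up to 0.14 if its pawl happens to lie on a tooth); 0.24 = fully pressed. About 0.14 frees the teeth. It springs back when let go.
- release_plate (a point): Point to press on the ribbed top of the release plate on the stop. The plate is 70 mm along the bar, 39 mm wide. 19 mm from here towards +x of wagon_rest it ends in a lip 8 mm high, 5 mm thick, on which a finger can push. Up: the plate rises 0.24 rad towards the lip, this point at world height 62 mm; fully pressed: level, 54 mm, shifted 6 mm along +x. It takes 3 N to begin, 6 to 12 N to press fully.
- log_wagon: Loose model wagon with logs, 44 x 110 x 40 mm, 90 g, standing along the track between the fixed buffer and the stop. Origin: middle of its underside.
- paint_jar_0: Loose upright paint jar with a green band, 35 mm across, 45 mm high, on the table beside the track side of the rest. Origin: middle of its underside.
- paint_jar_1: Loose upright paint jar with a brown band, 35 mm across, 45 mm high, standing on the table behind the rest, to its right. Origin: middle of its underside.
- lamp_box: Loose small brown card box 50 x 70 x 22 mm, on the table well to the right of the rest. Origin: middle of its underside.
Mind the look-alikes: they are no part of the job. What is shaped like the log_wagon but turquoise is not meant.

How it is judged:
By the outcome, as a careful person would: the job done as asked, in the order asked, and still so for the second after the job is handed in, with the robot touching nothing.
It also fails if it takes over 32 s, if anything falls off the work surface, if the arm or the gripper's body presses on something with over 40 N, if the wrist force passes 120 N, or if a joint passes its speed limit or range.

## Working session

There is one attempt and no reset: what is moved stays moved. The work goes in short steps, Python scripts to look and compute and a tool call to move; the robot and the scene stay as the last step left them, time stands still between calls to the robot, and variables do not carry over. Pictures are saved under pics/ and viewed, at most 10 in all, crops included, and the job is handed in when it is done.

Besides the shell and the picture viewer there is one more tool, called after "Emit:" as a command line: name --argument value ..., lists and objects as JSON in quotes. apply_moves: Moves the arm, as the interface text tells. Its arguments: {"type":"object","properties":{"targets":{"type":"array","items":{"type":"array","items":{"type":"array","items":{"type":"number"}}}}},"required":["targets"]}

```bash
mkdir -p pics; cat > h.py <<'E'
import numpy as np, cv2
from workcell import get_obs, imaging, order
def ray(name,u,v):
    c=imaging.get_calibration(name);K=np.array(c["camera_matrix"]);R=np.array(c["rotation"])
    return np.array(c["eye"]),R@(np.linalg.inv(K)@np.array([u,v,1.]))
def on(name,u,v,z):
    e,d=ray(name,u,v); return e+d*(z-e[2])/d[2]
def dep(name,u,v,D):
    e,d=ray(name,u,v); return e+d*D[int(v),int(u)]
E
python3 - <<'E'
from h import *
for n in("scene","top"):
    p,d=imaging.camera(n);cv2.imwrite(f"pics/{n}0.png",p);np.save(n+".npy",d)
    c=imaging.get_calibration(n);print(n,c["camera_matrix"],c["eye"],c["rotation"])
o=get_obs();print(o["clock"],o["eef_pos"],o["tool_rot"],o["ft_force"],o["grip_width"])
E
```

```text
scene [[412.97134462   0.         256.89329807]
 [  0.         412.97134462 188.53981031]
 [  0.           0.           1.        ]] [0.18120281 0.53643841 0.90661048] [-0.39635244  0.87082799 -0.2678444   0.11323751]
top [[372.97744847   0.         255.70729669]
 [  0.         372.97744847 182.29142907]
 [  0.           0.           1.        ]] [0.46560085 0.15004492 1.10842173] [ 0.71110471 -0.700359    0.04175412 -0.0456504 ]
0.1 [ 0.11569508 -0.48588231  0.24748678] [ 9.93178183e-01  1.16602650e-01 -1.26267608e-04 -9.50334850e-04] [ 0.26032462 -0.74645888  0.49887121] 0.08513269488126851
```

View pics/top0.png

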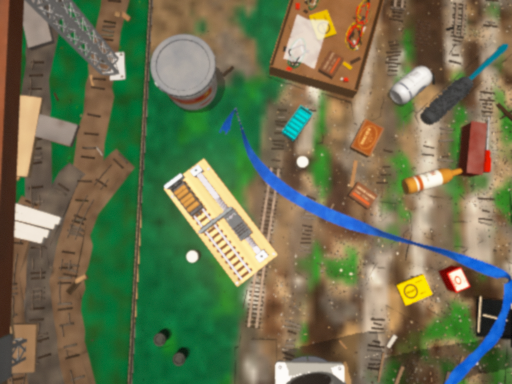

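View pics/scene0.png

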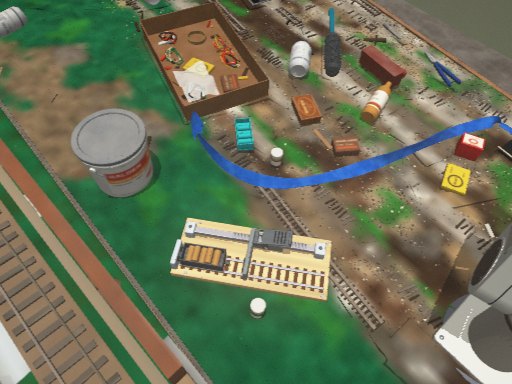

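The rest is at about (220,220) in the top view, with the brown log wagon at (187,195) and the grey stop at (236,222). The stop opens toward the lower right. The turquoise look-alike at (297,122) is off the rest. I'll enlarge the top and scene crops to confirm.

```bash
sed -i 's/R=np.array(c\["rotation"\])/R=Rotation.from_quat(c["rotation"]).as_matrix()/; 1a from scipy.spatial.transform import Rotation' h.py
python3 - <<'E'
from h import *
t=cv2.imread("pics/top0.png")[150:294,150:290];s=cv2.imread("pics/scene0.png")[210:305,165:335]
a=cv2.resize(t,None,fx=4,fy=4,interpolation=cv2.INTER_CUBIC)[:576,:560]
cv2.imwrite("pics/topc.png",a);cv2.imwrite("pics/scenec.png",cv2.resize(s,None,fx=4.5,fy=4.5,interpolation=cv2.INTER_CUBIC))
p=t
# board corners
hsv=cv2.cvtColor(cv2.imread("pics/top0.png"),cv2.COLOR_BGR2HSV)
m=cv2.inRange(hsv,(14,40,130),(32,170,255)); m=cv2.morphologyEx(m,cv2.MORPH_CLOSE,np.ones((11,11)))
c=[c for c in cv2.findContours(m,cv2.RETR_EXTERNAL,cv2.CHAIN_APPROX_NONE)[0] if cv2.pointPolygonTest(c,(225,225),False)>0][0]
r=cv2.minAreaRect(c);print(r)
for q in cv2.boxPoints(r): print(q,on("top",*q,.012))
E
```

```text
((337.5, 191.5), (383.0, 347.0), 90.0)
[164.   0.] [1.17754437 0.45572126 0.012     ]
[511.   0.] [ 1.19123014 -0.63631794  0.012     ]
[511. 383.] [ 0.05257669 -0.55819222  0.012     ]
[164. 383.] [0.03596313 0.40331152 0.012     ]
```

View pics/topc.png

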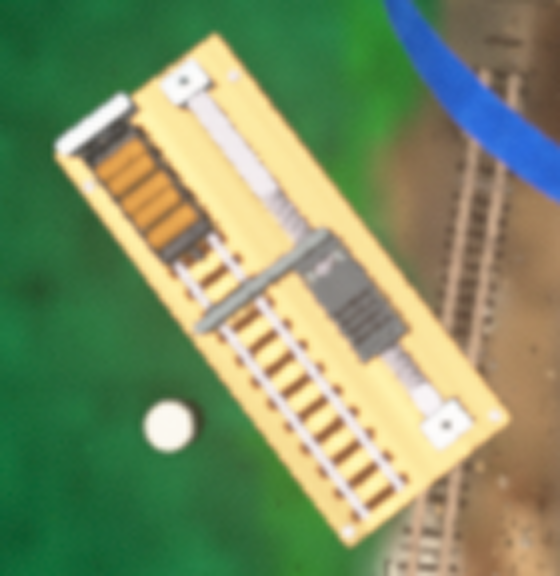

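View pics/scenec.png

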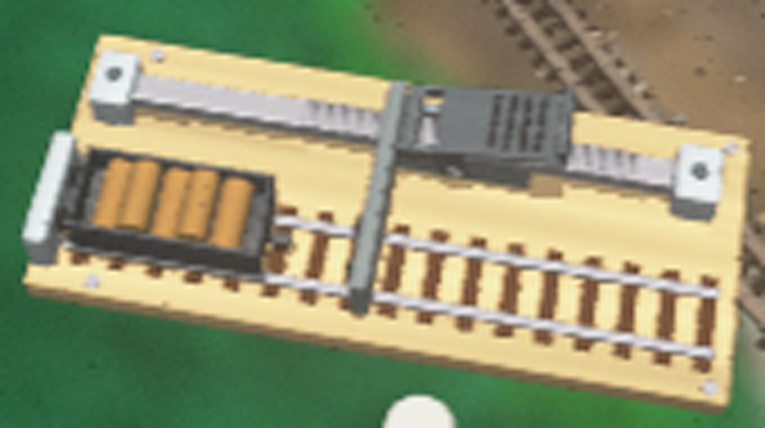

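The crops confirm the brown log wagon on the rest between buffer and stop. In the top crop the stop's arm runs (205,325)-(325,240), the ribbed plate is around (358,300) with its lip near (390,340), and the end block is at (445,425). Board corners are at (215,35), (510,418) and (350,545).

```bash
cat >> h.py <<'E'
def crop(u,v): return (u+.5)/4-.5+150,(v+.5)/4-.5+150
def cs(u,v): return (u+.5)/4.5-.5+165,(v+.5)/4.5-.5+210
E
python3 - <<'E'
from h import *
P=[on("top",*crop(*q),.012)[:2] for q in((215,35),(510,418),(350,545))]
S=[on("scene",*cs(*q),.012)[:2] for q in((102,36),(750,140),(723,402),(25,283))]
print(np.round(P,4),np.round(S,4),sep="\n")
print("len",np.linalg.norm(P[1]-P[0]),np.linalg.norm(P[2]-P[1]))
mid=(P[0]+P[2])/2; ex=(P[1]-P[0]);ex/=np.linalg.norm(ex);ey=(P[1]-P[2]);ey/=np.linalg.norm(ey)
print("mid",mid,"S",np.mean(S,0),np.degrees(np.arctan2(ex[1],ex[0])),np.degrees(np.arctan2(ey[1],ey[0])))
e2=S[1]-S[0];print("S ang",np.degrees(np.arctan2(e2[1],e2[0])))
a=np.arctan2(ex[1],ex[0]);ex=np.array([np.cos(a),np.sin(a)]);ey=np.array([-ex[1],ex[0]]);mid=(mid+np.mean(S,0))/2
f=lambda p:np.round([(p[:2]-mid)@ex*1e3,(p[:2]-mid)@ey*1e3],1)
for n,q,z in(("armtip",(205,325),.055),("arm/carr",(325,240),.055),("lipcorner far",(410,325),.07),("lip corner near",(367,358),.07),("block",(445,425),.042),("block0",(186,82),.042),("jar",(169,425),.045)):
    print(n,f(on("top",*crop(*q),z)))
for n,q,z in(("arm tip",(358,285),.055),("lip L",(573,92),.07),("lip near",(563,160),.065),("blk near face top-left",(676,145),.042),("blk top mid",(699,170),.042)):
    print("S",n,f(on("scene",*cs(*q),z)))
E
```

```text
[[0.6715 0.3146]
 [0.3934 0.092 ]
 [0.3021 0.2057]]
[[0.6697 0.3191]
 [0.3914 0.0949]
 [0.302  0.2104]
 [0.5781 0.4337]]
len 0.3562408820242067 0.14587177683054306
mid [0.48683948 0.26018547] S [0.48528662 0.26452484] -141.3157567270824 -51.25171466094081
S ang -141.14327037163267
armtip [ -6.1 -54.1]
arm/carr [-1.9 48.4]
lipcorner far [82.  59.6]
lip corner near [81.6 22.4]
block [152.1  36. ]
block0 [-155.5   37.8]
jar [  33.3 -116.9]
S arm tip [ -8.5 -64.1]
S lip L [80.5 51.5]
S lip near [80.6 15.3]
S blk near face top-left [137.3  45.8]
S blk top mid [150.3  33.7]
```

Emit:
apply_moves --targets '[[[0.45,0.9,0,0,-1],[0.45,0.9,0,0,-1],[0.45,0.9,0,0,-1],[0.45,0.9,0,0,-1],[0.45,0.9,0,0,-1],[0.45,0.9,0,0,-1],[0.45,0.9,0,0,-1],[0.45,0.9,0,0,-1]]]'

```text
clock: 0.77
eef_pos: [0.2598, -0.1965, 0.2481]
tool_rot: [0.993, 0.116, 0.0, -0.0]
ft_force: [0.2, -0.9, 0.4]
grip_width: -0.0001
grasp_force: 0.0
```

Emit:
apply_moves --targets '[[[0.45,0.9,0,0,-1],[0.45,0.9,0,0,-1],[0.45,0.9,0,0,-1],[0.45,0.9,0,0,-1],[0.45,0.9,0,6.35,-1],[0.45,0.9,0,6.35,-1],[0.45,0.9,0,6.35,-1],[0.45,0.9,0,6.35,-1]]]'

```text
clock: 1.43
eef_pos: [0.404, 0.0918, 0.2481]
tool_rot: [0.942, 0.335, -0.0, 0.0]
ft_force: [0.6, -0.5, 0.5]
grip_width: 0.0
grasp_force: 0.0
```

Emit:
apply_moves --targets '[[[0.45,0.9,0,0,-1],[0.5,0.85,0,0,-1],[0.45,0.85,0,0,-1],[0,0,-0.9,0,-1],[0,0,-0.9,0,-1],[0,0,0,0,-1]]]'

```text
clock: 1.93
eef_pos: [0.4548, 0.1923, 0.169]
tool_rot: [0.943, 0.333, -0.008, 0.0]
ft_force: [-1.6, -2.2, -1.0]
grip_width: -0.0003
grasp_force: 0.0
```

```bash
python3 - <<'E'
from h import *
o=get_obs();print(o["eef_pos"],o["tool_rot"],o["joint_pos"])
np.savez("w1.npz",p=o["eef_pos"],q=o["tool_rot"])
p,d=imaging.camera("wrist");cv2.imwrite("pics/w1.png",p);np.save("w1d.npy",d)
print(imaging.get_calibration("wrist"))
p,d=imaging.camera("scene")
cv2.imwrite("pics/s1.png",cv2.resize(p[150:310,150:350],None,fx=4,fy=3.7))
E
```

```text
[0.45478204 0.19232756 0.16897166] [ 9.42938769e-01  3.32880739e-01 -7.52730218e-03  4.79634519e-04] [ 4.00116256e-01  2.89557259e-01 -1.42518546e-01  1.15380574e+00
 -4.35038218e-05  2.86297535e+00]
{'camera_matrix': array([[297.31863964,   0.        , 256.27157347],
       [  0.        , 297.31863964, 192.66079252],
       [  0.        ,   0.        ,   1.        ]]), 'hand_eye': array([[ 4.43341084e-04, -9.53190095e-01, -3.02371371e-01,
         7.88712804e-02],
       [ 9.99998402e-01, -1.01013586e-04,  1.78464490e-03,
         1.10512895e-03],
       [-1.73164946e-03, -3.02371679e-01,  9.53188527e-01,
        -1.26098472e-01],
       [ 0.00000000e+00,  0.00000000e+00,  0.00000000e+00,
         1.00000000e+00]])}
```

View pics/w1.png

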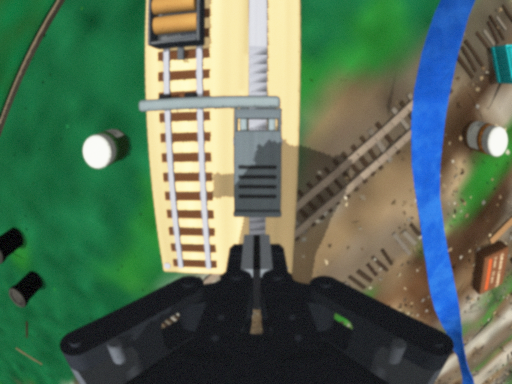

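The wrist view shows the plate at columns 235-281 and rows 120-215, with ribs at rows 165-198, the lip at row about 212, the arm at row about 103 and the shut fingertips at (257,240). The tool is well aligned with the bar. Next I'll ray-cast these.

```bash
cat >> h.py <<'E'
mid=np.array([.486,.2624]);a0=np.radians(-141.2);ex=np.array([np.cos(a0),np.sin(a0)]);ey=np.array([-ex[1],ex[0]])
f=lambda p:np.round([(p[:2]-mid)@ex*1e3,(p[:2]-mid)@ey*1e3,p[2]*1e3],1)
def wray(u,v,o):
    c=imaging.get_calibration("wrist");K=c["camera_matrix"];H=c["hand_eye"]
    x=np.array([(u-K[0,2])/K[0,0],(v-K[1,2])/K[1,1]]);r=np.hypot(*x)
    d=np.r_[x/r*np.tan(r),1.] if r>1e-9 else np.array([0,0,1.])
    R=Rotation.from_quat(o["q"]).as_matrix()
    return R@H[:3,3]+o["p"],R@H[:3,:3]@d
def won(u,v,z,o): e,d=wray(u,v,o); return e+d*(z-e[2])/d[2]
E
python3 - <<'E'
from h import *
o=np.load("w1.npz");D=np.load("w1d.npy")
for n,q in(("lip",(257,212)),("plate before lip",(257,204)),("rib mid",(257,182)),("plate",(257,150)),("plate l",(240,182)),("plate r",(276,182)),("arm",(190,103)),("arm2",(270,101)),("board",(220,150))):
    e,d=wray(*q,o);print(n,f(e+d*D[q[1],q[0]]))
print("TCP",f(o["p"]))
print([round(float(x)*1000) for x in D[196:246:2,248]])
for q,z in(((235,214),.074),((281,216),.074),((258,180),.062),((164,272),.012),((190,108),.055)): print(q,f(won(*q,z,o)))
E
```

```text
lip [77.4 36.8 73.1]
plate before lip [73.9 36.8 64.4]
rib mid [56.  36.7 61. ]
plate [30.6 36.7 54.8]
plate l [56.3 22.8 60. ]
plate r [56.1 52.3 60.5]
arm [ -8.7 -17.3  55. ]
arm2 [-9.3 46.8 55.1]
board [37.9  1.2 13.5]
TCP [ 68.2  35.  169. ]
[242, 244, 243, 245, 247, 245, 246, 241, 237, 239, 240, 306, 306, 306, 309, 307, 311, 310, 311, 310, 151, 148, 146, 144, 142]
(235, 214) [78.9 19.1 74. ]
(281, 216) [80.5 56.1 74. ]
(258, 180) [54.  37.5 62. ]
(164, 272) [179.7 -71.8  12. ]
(190, 108) [ -4.7 -17.4  55. ]
```

Emit:
apply_moves --targets '[[[0.22,0.13,-0.5,0,-1],[0,0,-0.8,0,-1],[0,0,-0.4,0,-1],[0,0,0,0,-1],[0,0,0,0,-1],[0,0,0,0,-1]]]'

```text
clock: 2.53
eef_pos: [0.4705, 0.1992, 0.1111]
tool_rot: [0.943, 0.332, 0.002, -0.0]
ft_force: [-0.1, 0.5, 1.0]
grip_width: 0.0002
grasp_force: 0.0
```

Emit:
apply_moves --targets '[[[-0.17,-0.04,-0.3,0,-1],[0,0,-0.3,0,-1],[0,0,0,0,-1],[0,0,0,0,-1],[0,0,0,0,-1]]]'

```text
clock: 2.95
eef_pos: [0.4632, 0.1977, 0.0861]
tool_rot: [0.943, 0.332, 0.002, -0.0]
ft_force: [0.9, 1.0, -0.1]
grip_width: -0.0004
grasp_force: 0.0
```

Emit:
apply_moves --targets '[[[0,0,-0.1,0,-1],[0,0,-0.1,0,-1],[0,0,0,0,-1],[0,0,0,0,-1]]]'

```text
clock: 3.28
eef_pos: [0.4625, 0.1973, 0.0768]
tool_rot: [0.943, 0.332, 0.001, 0.0]
ft_force: [-0.3, -0.3, 3.6]
grip_width: -0.0003
grasp_force: 1.8
```

Emit:
apply_moves --targets '[[[0,0,-0.08,0,-1],[0,0,-0.04,0,-1],[0,0,0,0,-1],[0,0,0,0,-1]]]'

```text
clock: 3.62
eef_pos: [0.4617, 0.1967, 0.072]
tool_rot: [0.943, 0.332, -0.0, 0.001]
ft_force: [-0.6, -2.3, 6.8]
grip_width: -0.0004
grasp_force: 3.3
```

Emit:
apply_moves --targets '[[[0,0,-0.05,0,-1],[0,0,0,0,-1],[0,0,0,0,-1],[0,0,0,0,-1]]]'

```text
clock: 3.95
eef_pos: [0.4626, 0.1973, 0.0709]
tool_rot: [0.943, 0.332, 0.001, 0.0]
ft_force: [-1.2, -1.8, 10.0]
grip_width: 0.0003
grasp_force: 4.9
```

Emit:
apply_moves --targets '[[[-0.078,-0.063,-0.01,0,-1],[-0.078,-0.063,0,0,-1],[-0.078,-0.063,0,0,-1],[-0.078,-0.063,0,0,-1],[0,0,0,0,-1],[0,0,0,0,-1]]]'

```text
clock: 4.45
eef_pos: [0.4513, 0.1882, 0.0709]
tool_rot: [0.943, 0.332, 0.003, -0.001]
ft_force: [0.4, -0.4, 8.5]
grip_width: -0.0003
grasp_force: 4.3
```

Emit:
apply_moves --targets '[[[-0.078,-0.063,0,0,-1],[-0.078,-0.063,0,0,-1],[-0.078,-0.063,0,0,-1],[-0.078,-0.063,0,0,-1],[0,0,0,0,-1],[0,0,0,0,-1]]]'

```text
clock: 4.95
eef_pos: [0.4389, 0.1782, 0.0709]
tool_rot: [0.943, 0.332, 0.003, -0.001]
ft_force: [0.5, 0.3, 8.7]
grip_width: -0.0
grasp_force: 4.4
```

Emit:
apply_moves --targets '[[[-0.078,-0.063,0,0,-1],[-0.078,-0.063,0,0,-1],[-0.078,-0.063,0,0,-1],[-0.078,-0.063,0,0,-1],[-0.078,-0.063,0,0,-1],[-0.078,-0.063,0,0,-1]]]'

```text
clock: 5.45
eef_pos: [0.421, 0.1637, 0.0709]
tool_rot: [0.943, 0.332, 0.004, -0.001]
ft_force: [0.8, 2.9, 6.8]
grip_width: -0.0001
grasp_force: 3.4
```

```bash
python3 - <<'E'
from h import *
o=get_obs();print(f(o["eef_pos"]),o["ft_force"])
p,d=imaging.camera("scene")
cv2.imwrite("pics/s2.png",cv2.resize(p[200:320,150:350],None,fx=4,fy=4,interpolation=cv2.INTER_CUBIC))
E
```

```text
[112.5  36.2  70.9] [0.80410221 2.8968688  6.81876917]
```

View pics/s2.png

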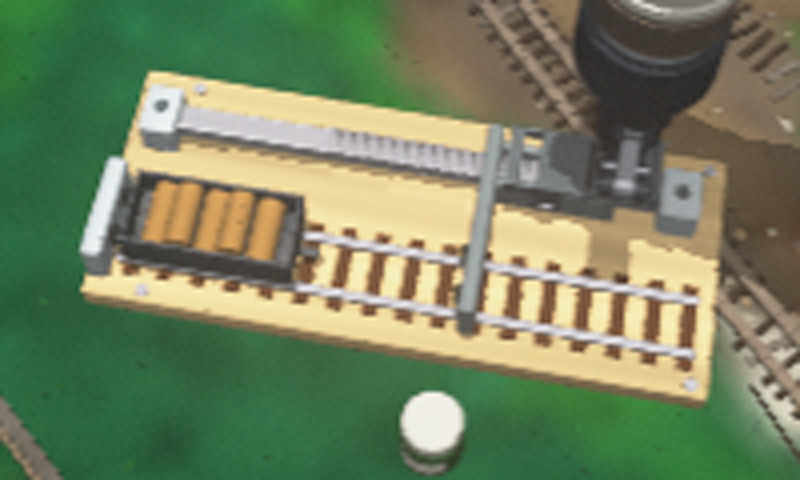

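The scene view shows the stop has slid with the finger. Its arm is now at (480,225), and the carriage end at (612,205) is still short of the end block's face at (657,195). The wagon and jar are untouched.

Emit:
apply_moves --targets '[[[-0.078,-0.063,-0.01,0,-1],[-0.078,-0.063,-0.01,0,-1],[-0.078,-0.063,0,0,-1],[-0.078,-0.063,0,0,-1]]]'

```text
clock: 5.83
eef_pos: [0.4092, 0.1542, 0.0708]
tool_rot: [0.943, 0.332, 0.005, -0.001]
ft_force: [2.2, 3.2, 11.9]
grip_width: -0.0002
grasp_force: 5.5
```

Emit:
apply_moves --targets '[[[-0.04,-0.032,0,0,-1],[-0.04,-0.032,0,0,-1],[-0.04,-0.032,0,0,-1]]]'

```text
clock: 6.08
eef_pos: [0.4043, 0.1503, 0.0708]
tool_rot: [0.943, 0.332, 0.004, -0.001]
ft_force: [2.4, 3.5, 11.9]
grip_width: -0.0001
grasp_force: 5.6
```

Emit:
apply_moves --targets '[[[-0.04,-0.032,0,0,-1],[-0.04,-0.032,0,0,-1],[-0.04,-0.032,0,0,-1]]]'

```text
clock: 6.33
eef_pos: [0.4005, 0.1468, 0.0708]
tool_rot: [0.943, 0.332, 0.005, -0.001]
ft_force: [3.3, 4.4, 8.7]
grip_width: 0.0
grasp_force: 4.0
```

Emit:
apply_moves --targets '[[[-0.04,-0.032,0,0,-1],[-0.04,-0.032,0,0,-1]]]'

```text
clock: 6.5
eef_pos: [0.3975, 0.1441, 0.0708]
tool_rot: [0.943, 0.332, 0.006, -0.001]
ft_force: [4.6, 3.1, 7.5]
grip_width: -0.0001
grasp_force: 3.9
```

Emit:
apply_moves --targets '[[[-0.04,-0.032,0,0,-1],[-0.04,-0.032,0,0,-1],[0,0,0,0,-1]]]'

```text
clock: 6.75
eef_pos: [0.3945, 0.1416, 0.0708]
tool_rot: [0.943, 0.332, 0.006, -0.001]
ft_force: [4.8, 3.7, 6.6]
grip_width: -0.0002
grasp_force: 6.6
```

Emit:
apply_moves --targets '[[[-0.04,-0.032,0,0,-1],[-0.04,-0.032,0,0,-1],[0,0,0,0,-1]]]'

```text
clock: 7.0
eef_pos: [0.3945, 0.1414, 0.0712]
tool_rot: [0.943, 0.333, 0.009, -0.003]
ft_force: [11.4, 10.9, -3.5]
grip_width: 0.0003
grasp_force: 7.7
```

```bash
python3 - <<'E'
from h import *
o=get_obs();print(f(o["eef_pos"]),o["ft_force"])
p,d=imaging.camera("scene")
cv2.imwrite("pics/s3.png",cv2.resize(p[200:320,150:350],None,fx=4,fy=4,interpolation=cv2.INTER_CUBIC))
E
```

```text
[147.1  36.9  71.2] [11.35573624 10.86804079 -3.47442327]
```

View pics/s3.png

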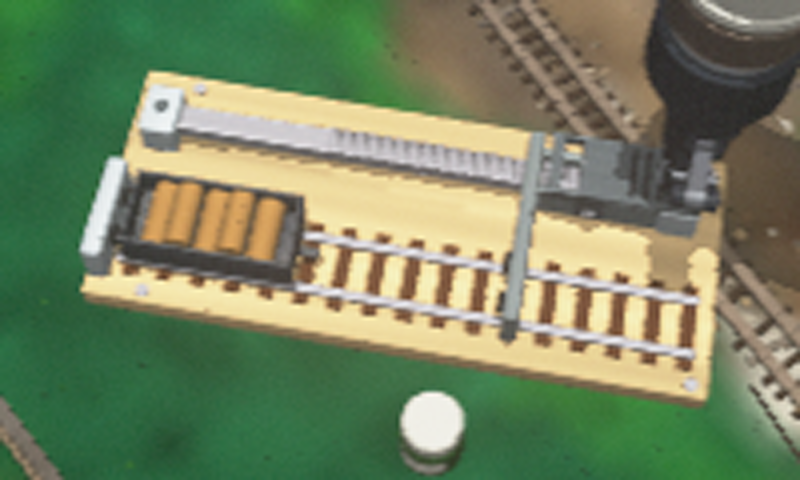

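The stop has stalled. The carriage end is now at the end block's face near (658,200), and horizontal force has risen to about 16 N. I'll press down a little more, check that it doesn't move, and measure the arm and block gap before letting go.

Emit:
apply_moves --targets '[[[0,0,-0.06,0,-1],[-0.02,-0.016,0,0,-1],[0,0,0,0,-1]]]'

```text
clock: 7.3
eef_pos: [0.3944, 0.1412, 0.0705]
tool_rot: [0.943, 0.333, 0.01, -0.003]
ft_force: [7.6, 9.4, 13.1]
grip_width: -0.0003
grasp_force: 11.0
```

```bash
python3 - <<'E'
from h import *
o=get_obs();print(f(o["eef_pos"]),o["ft_force"])
np.savez("w2.npz",p=o["eef_pos"],q=o["tool_rot"])
p,d=imaging.camera("wrist");np.save("w2d.npy",d)
cv2.imwrite("pics/w2.png",cv2.resize(p[60:260,156:356],None,fx=3,fy=3,interpolation=cv2.INTER_CUBIC))
E
```

```text
[147.3  37.1  70.5] [ 7.58720046  9.4458774  13.08859359]
```

View pics/w2.png

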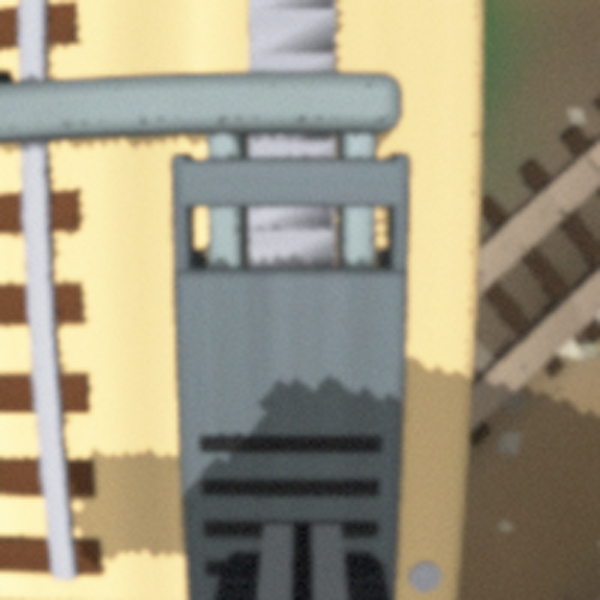

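The wrist crop shows the stop's arm at crop row about 105 and the plate pressed under the fingertips at crop row about 540. Next I'll compute the arm's travel.

```bash
python3 - <<'E'
from h import *
D1=np.load("w1d.npy");D2=np.load("w2d.npy")
o1=np.load("w1.npz");o2=np.load("w2.npz")
for o,D,cols in((o1,D1,(200,215)),(o2,D2,(175,190))):
  for u in cols:
    r=[]
    for v in range(80,125):
        e,d=wray(u,v,o);q=f(e+d*D[v,u])
        if 50<q[2]<60:r.append(q)
    r=np.array(r);print(u,len(r),r.min(0),r.max(0))
# block face and arm edges in the first scene picture
D=np.load("scene.npy")
for n,uv in(("block L edge mid",(678,160)),("arm L edge",(385,180)),("arm R edge",(395,180)),("armtop",(390,160))):
    print(n,f(on("scene",*cs(*uv),.042 if n[0]=="b" else .055)))
t=[(f"{n}",f(on("top",*crop(*q),z))) for n,q,z in(("blk near-left corner",(423,422),.042),("blk top corner",(449,403),.042),("arm mid front",(255,283),.055))];print(t)
E
```

```text
200 13 [-14.1  -9.5  52.8] [-4.3 -8.8 56.5]
215 12 [-13.7   2.8  53. ] [-4.8  3.3 56.5]
175 20 [59.3 -1.7 52.4] [68.9 -0.8 55.9]
190 20 [59.2  5.8 51.9] [68.7  6.8 56.2]
block L edge mid [139.2  37.2  42. ]
arm L edge [-5.8 -6.8 55. ]
arm R edge [-0.9 -5.9 55. ]
armtop [-5.3  4.5 55. ]
[('blk near-left corner', array([141. ,  24.8,  42. ])), ('blk top corner', array([141.8,  47.4,  42. ])), ('arm mid front', array([-8.1, -8.7, 55. ]))]
```

Measured travel is 73 mm. The arm front is at x = 59 mm and the block face at about 140 mm, so the 80 mm carriage is home. Now letting go, straight up first so the stop isn't dragged back.

Emit:
apply_moves --targets '[[[0,0,0.1,0,-1],[0.04,0.032,0.1,0,-1],[0.04,0.032,0.15,0,-1]]]'

```text
clock: 7.6
eef_pos: [0.3994, 0.1454, 0.083]
tool_rot: [0.943, 0.333, 0.012, -0.004]
ft_force: [22.7, 18.6, -21.0]
grip_width: -0.0001
grasp_force: 14.3
```

Emit:
apply_moves --targets '[[[0.04,0.032,0.2,0,-1],[0,0,0.3,0,-1],[0,0,0.5,0,-1],[0,0,0.9,0,-1],[0,0,0.9,0,-1],[0,0,0.5,0,-1],[0,0,0,0,-1],[0,0,0,0,-1]]]'

```text
clock: 8.27
eef_pos: [0.3912, 0.14, 0.2129]
tool_rot: [0.943, 0.332, 0.001, -0.0]
ft_force: [0.2, 0.4, 0.4]
grip_width: -0.0001
grasp_force: 0.0
```

```bash
python3 - <<'E'
from h import *
o=get_obs();print(f(o["eef_pos"]),o["ft_force"],np.abs(o["joint_vel"]).max())
O=dict(p=o["eef_pos"],q=o["tool_rot"])
p,D=imaging.camera("wrist");s,_=imaging.camera("scene")
for u in(195,205):
    r=[]
    for v in range(40,140):
        e,d=wray(u,v,O);q=f(e+d*D[v,u])
        if 50<q[2]<60:r.append(q)
    if r: r=np.array(r);print(u,len(r),r.min(0),r.max(0))
a=cv2.resize(p[40:280,130:380],(500,480));b=cv2.resize(s[200:320,165:340],(437,300))
c=np.zeros((480,800,3),np.uint8);c[:300,400:]=b[:,:400];c[:,:400]=a[:,50:450]
cv2.imwrite("pics/end.png",c)
E
```

```text
[150.6  35.9 212.9] [0.23610086 0.39027284 0.43300209] 0.05589689127341189
195 10 [ 60.  -21.   53.4] [ 68.7 -20.3  56.4]
205 9 [ 60.4 -11.2  53.5] [ 68.2 -10.9  55.5]
```

View pics/end.png

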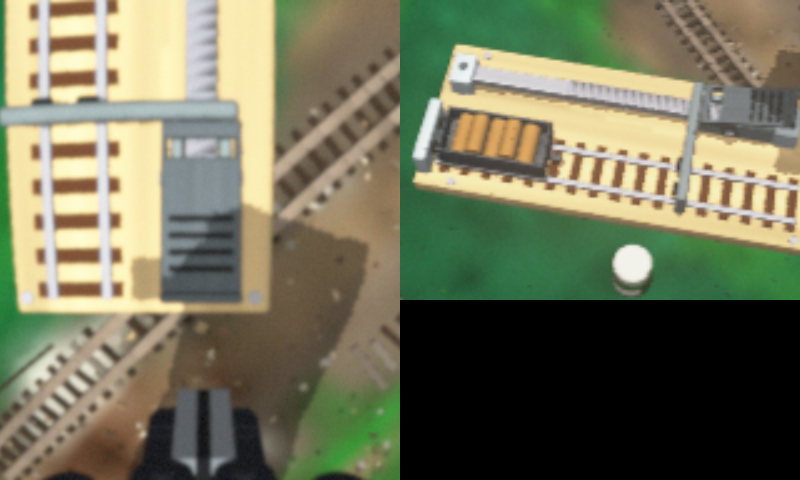

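The final views show the stop home, with its arm at x = 60-68.5 mm and the plate sprung up over the end block. The wagon and jar are in place, and the gripper is clear with no force on it. Handing in.

```bash
python3 -c "
from h import *
print(order.job_done())"
```

```text
the job is handed in; nothing more can be done
None
```

The job is handed in: the stop slid 73 mm with its release held down until it stalled against the end block, and it stayed there after I let go; the wagon and the nearby jar look undisturbed and the gripper is clear.

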